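# Tip the T-plate to the tray's spout and lay it on the rack joint

### The job

Fetch the flat steel T-plate for the rack joint: it lies flat on the bottom of the sorting tray, where it is hard to grip, so lift the tray's handle until the plate slides down and its leg stands well out of the spout, then set the tray back on its feet, let go of it and take the plate. Lay the plate flat on the T-joint of the wooden frame, centred and square, with its bar along the rail and its leg along the post, and leave it there. Leave the fan, the screwdriver and the jar where they are.

Things in the scene. Friction and masses are not known exactly. Their poses are not given: they have to be found in the camera images.
- tray: Shallow dark-grey sheet-steel sorting tray standing loose on four legs, 0.7 kg. Origin: on the bench under the pan's middle; +x to the handle at its back, -x to the open spout, z up. Smooth pan floor 52 mm above the bench, walls 3 mm thick, rims 83 mm above it. Inside (mm): x -90.5 to 90.5, y +-85 behind x = -29.5; ahead of that both walls run in at 45 degrees to the mouth.
- tray_grip (a point): Middle of the tray's black handle, at (128, 0, 66) mm in the tray's frame. The handle is a bar 80 mm long along the tray's x (x 94 to 174), 24 mm wide along y and 14 mm thick, with nothing under it; it can be taken from above across its 24 mm width. Axes as the tray's.
- tray_lip (a point): Middle of the spout's edge on the pan floor, at (-90.5, 0, 52) mm in the tray's frame; the mouth is 48 mm wide, with no wall or floor beyond. The plate starts to slide at 12 to 18 degrees of slope; 25 to 32 bring it right down. It stops with its bar's corners on the slanting walls, its leg through the mouth and about 60 mm of it outside, up to 5 degrees askew. Axes as the tray's.
- tray_feet (a point): On the bench midway between the two front feet, at (-78, 0, 0) mm in the tray's frame: lifting the handle tips the tray over these rubber feet (y +-27; the rear feet are at x 74, y +-70, all of 9 mm radius). Beyond about 35 degrees of tilt the leg of a plate in the spout reaches the bench. Axes as the tray's.
- plate: Loose flat T-shaped joining plate of grey galvanised steel, 4 mm thick, 0.17 kg, lying flat in the tray with its leg roughly towards the spout. Bar 100 mm long (along y) and 34 mm wide; leg 34 mm wide and 86 mm long beyond the bar, along -x. Origin: where the centre lines of bar and leg cross, on the underside; centre of mass 28 mm from there along the leg; z up.
- plate_tip (a point): Middle of the free end of the plate's leg, on the underside, 103 mm from the plate's origin along -x. Axes as the plate's.
- frame: T-joint of a pine rack frame lying flat on the bench, fixed: timber 50 mm wide and 30 mm high. Origin: on the bench under the crossing of the two centre lines; the rail runs along y (300 mm, y +-150, x +-25), the post runs from it along -x (to x = -235, y +-25). Pencilled centre lines and small pilot holes on its top.
- joint_mid (a point): Where the centre lines of rail and post cross, on top of the timber (30 mm above the bench). Axes as the frame's: the plate belongs with its origin here and its axes along these.
- fan: Bystander: black square case fan 120 x 120 x 25 mm, lying flat; origin under its centre.
- screwdriver: Bystander: screwdriver about 200 mm long lying on the bench; origin near its middle, blade towards its +x.
- screw_jar: Bystander: clear screw jar with a steel lid, 72 mm across, 75 mm high; origin under its centre.
Things that resemble listed ones, but are neither listed nor needed, are in the scene too. Of the things like the plate, leave any that is blue or red; of the rest the larger one is meant.

How it is judged:
On the way, in this order (a step that is already met when the one before it is completed fails the run):
1. with the tray tipped, the plate has slid down and its leg stands at least 35 mm out of the spout (angle between tray's own z axis and vertical above 0.2 rad and x of plate_tip in the frame of tray below -0.1255 m and x of plate in the frame of tray above -0.09 m), for 0.1 s.
2. the tray stands on its feet again and is let go, the plate still lying in its spout (angle between tray's own z axis and vertical below 0.04 rad and height (world z) of tray below 0.004 m and contact force between the fingers and tray below 0.1 N and x of plate_tip in the frame of tray below -0.1155 m and contact force between plate and tray above 0.3 N), for 0.2 s.
At the end, for the whole second after the job is handed in: the plate lies flat (within 2 degrees) and at rest on top of the frame's T-joint, its crossing point within 7 mm of the joint's, square within 5 degrees, leg along the post; the tray stands level on its feet (horizontal distance between plate and joint_mid below 0.007 m and z of plate in the frame of joint_mid between -0.003 and 0.003 m and angle between each of plate, tray's own z axis and vertical below 0.04 rad and angle between the x axis of plate and the x axis of frame, either way round below 0.09 rad and x of plate_tip in the frame of joint_mid below -0.08 m and linear speed of plate below 0.01 m/s and height (world z) of tray below 0.004 m); the robot touches nothing.
It fails at once if a bystander was moved more than 15 mm (distance of any of fan, screwdriver, screw_jar from where it was at the start of the episode above 0.015 m).
It also fails if it takes over 64 s, if anything falls off the work surface, if the arm or the gripper's body presses on something with over 40 N, if the wrist force passes 120 N, or if a joint passes its speed limit or range.

### The arm

A 7-joint arm with a two-finger parallel gripper is mounted at the origin on the work surface. World frame = base frame: x ahead of the robot, y to its left, z up, the work surface at z = 0. Lengths are in m, angles in rad, forces in N, time in s.
With the tool pointing down it reaches from about 0.35 to 0.9 m from the base axis. Payload 7.2 kg.
Tool frame: the origin (TCP) lies at the very end of the fingers, on their centre line; the grasp point (between the pads) lies 19 mm behind it; y points along the fingers, z is the direction in which the jaws open and shut, and the axes are right-handed (so a half turn about y gives the same grasp; the last joint's range is limited). The gripper opens to 88 mm and grips with 3 to 60 N. Pads are 20 mm wide; open, the fingers measure 115 mm over their backs; the gripper's body (75 mm by 178 mm) begins 61 mm behind the grasp point.
Start: joints at [1.162, 0.411, -0.013, 1.596, 0.006, 1.134, -0.082], TCP at [0.209, -0.589, 0.223] pointing down, gripper open.
Joint ranges: [-2.95, 2.95], [-0.29, 1.99], [-1.47, 1.44], [0.14, 2.54], [-1.03, 4.17], [0.13, 1.85], [-2.86, 2.86]. Speed limits (rad/s): [2.39, 2.39, 3.01, 3.01, 3.14, 3.14, 3.14].

### API

Orientations are given as a 3x3 rotation matrix whose columns are the frame's x, y, z axes.
In Python, from cell import status, eyes, bot gives the robot as it stands.
- The arm moves only by the tool drive_tool, never from a script. Its argument "rows" is a list of rows, each a list of 2 entries, a list of its own where there are three numbers: the shift along the world's x, y, z in mm, then the turn about the world's z in degrees. In form: [[[tx, ty, tz], yaw], ...]. A call has 1 to 12 rows; each row shifts and turns the commanded pose from where the row before left it; what a row does not reach is not made up. A row lasts 1/10 s, in which the tool goes at most 50 mm and 8.59 degrees, less where a joint would pass 70% of its speed; a pose out of reach is approached as far as the arm can. A call is refused whole if a number of a shift passes 50 or a number of a turn 8.59, either way. A call with a gripper value outside its range is refused whole. "jaw" is the closure in counts, from 0 (fully open) to 255 (shut), set as the call begins (left out, the last holds). The fingers move at their own pace and stop on an object; "newtons" is the grip in N (left out, the last holds). Time passes only in rows, so rows that do not move let the fingers close. It gives the time, the measured TCP pose, the force and the opening at its end, in the units of the state.
- status.read_state(): the state, without advancing time (a new reading comes with each control period).
- eyes.snapshot(name): name is "scene" or "top"; returns the picture (384x512x3 uint8, red, green, blue); there is no depth.
- eyes.camera_info(name): a dict with "fx", "fy", "cx", "cy" (pixels), "dist_coeffs" ([k1, k2, p1, p2, k3] as OpenCV has them; the pictures are not rectified), "extrinsics" (4x4, takes a point from camera to world coordinates). Camera axes: x right, y down, z forward; pixel columns grow to the right and rows downward; lengths in m; the calibration is good to about 2 mm. A picture is of the moment at which its call begins. camera_info takes no time and is no camera call.
- bot.job_done(): hands the job in, once; it reports no verdict.
The state is a dict: "t": time; "joints": joint angles; "joint_velocities": joint speeds; "tau": joint torques, N m; "eef_pos": TCP position; "tool_rot": TCP orientation; "contact_force": force on the tool from outside, world axes, zero at the start; "wrist_torque": the same for the moment, N m; "opening": finger opening in m.
Only numpy, scipy, OpenCV 4.12 (cv2) and the standard library are available. Lean on these libraries where they do the work, as an engineer would, in place of code of your own. Each camera call takes 0.05 s, during which the arm holds its last target.

## Working session

There is one attempt and no reset: what is moved stays moved. The work goes in short steps, Python scripts to look and compute and a tool call to move; the robot and the scene stay as the last step left them, time stands still between calls to the robot, and variables do not carry over. Pictures are saved under pics/ and viewed, and the job is handed in when it is done.

Besides the shell and the picture viewer there is one more tool, called after "Request:" by a JSON object that holds its "op" and its "data", one argument or row to a line. drive_tool: Moves the arm, as the interface text tells. Its arguments: {"type":"object","properties":{"rows":{"type":"array","items":{"type":"array"}},"jaw":{"type":"number"},"newtons":{"type":"number"}},"required":["rows"]}

```bash
mkdir -p pics; ls; python3 - <<'E'
from cell import status, eyes, bot
import cv2, numpy as np
np.set_printoptions(precision=4,suppress=True)
for n in ["scene","top"]:
    im=eyes.snapshot(n); cv2.imwrite(f"pics/{n}0.png",im[:,:,::-1])
    print(n,eyes.camera_info(n))
s=status.read_state()
for k,v in s.items(): print(k,np.array(v))
E
```

```text
pics
scene {'fx': 444.83631623430614, 'fy': 444.83631623430614, 'cx': 253.5480481927438, 'cy': 187.633749575801, 'dist_coeffs': array([0.0307, 0.    , 0.    , 0.    , 0.    ]), 'extrinsics': array([[ 0.4903,  0.6901, -0.5323,  1.2675],
       [ 0.8715, -0.3944,  0.2914, -0.328 ],
       [-0.0089, -0.6068, -0.7948,  1.08  ],
       [ 0.    ,  0.    ,  0.    ,  1.    ]])}
top {'fx': 461.54578736944654, 'fy': 461.54578736944654, 'cx': 249.96585084077776, 'cy': 195.36269723910198, 'dist_coeffs': array([-0.0199,  0.    ,  0.    ,  0.    ,  0.    ]), 'extrinsics': array([[ 0.0229, -0.9898,  0.1406,  0.4066],
       [-0.9995, -0.0197,  0.0243,  0.0411],
       [-0.0213, -0.1411, -0.9898,  1.5092],
       [ 0.    ,  0.    ,  0.    ,  1.    ]])}
t 0.1
joints [ 1.1618  0.4118 -0.0127  1.5969  0.0056  1.1343 -0.0822]
joint_velocities [ 0.0001 -0.0021 -0.0007 -0.0006  0.0008 -0.0001 -0.0009]
tau [  0.0027 -58.91     0.6438 -29.1712  -0.0538   0.0145   0.    ]
eef_pos [ 0.2087 -0.5886  0.2219]
tool_rot [[-0.9425 -0.0006  0.3343]
 [-0.3343  0.0013 -0.9425]
 [ 0.0001 -1.     -0.0014]]
contact_force [ 0.2065  0.6578 -0.6489]
wrist_torque [0.0317 0.0065 0.0367]
opening 0.08742802786192694
```

View pics/scene0.png

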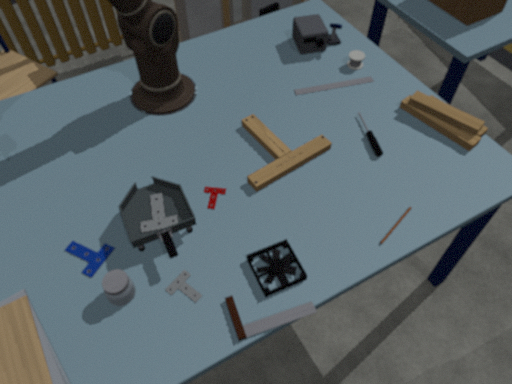

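View pics/top0.png

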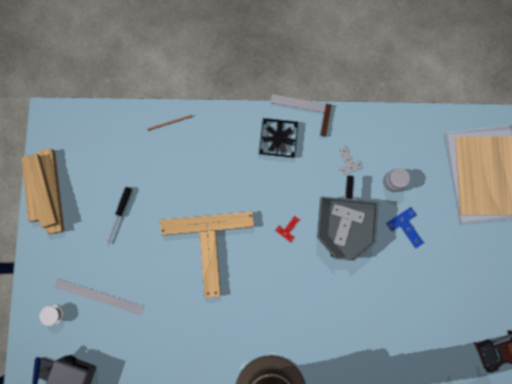

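In the top picture the T-shaped candidates are:
- grey plate in the tray, (345,222), the larger of the two
- small grey tee on the bench, (350,160)
- blue tee, (408,226)
- red tee, (288,229)

I'd take the grey one in the tray. The frame is at (208,225), with the rail along image x and the post running down. Next I'll check with a close crop.

```bash
cat > h.py <<'E'
from cell import status, eyes, bot
import cv2, numpy as np
np.set_printoptions(precision=4,suppress=True)
C={n:eyes.camera_info(n) for n in ("scene","top")}
def KD(n):
    c=C[n]; return np.array([[c['fx'],0,c['cx']],[0,c['fy'],c['cy']],[0,0,1.]]),np.array(c['dist_coeffs'],float)
def ray(n,p):
    K,D=KD(n); q=cv2.undistortPoints(np.array(p,float).reshape(-1,1,2),K,D).reshape(-1,2)
    E=np.array(C[n]['extrinsics']); d=np.c_[q,np.ones(len(q))]@E[:3,:3].T
    return E[:3,3],d
def plane(n,p,z):
    o,d=ray(n,p); return o+d*((z-o[2])/d[:,2:3])
def tri(ps,pt):
    o1,d1=ray("scene",ps);o2,d2=ray("top",pt);out=[]
    for a,b in zip(d1,d2):
        s=np.linalg.lstsq(np.c_[a,-b],o2-o1,rcond=None)[0]
        A=o1+a*s[0];B=o2+b*s[1]; out.append(np.r_[(A+B)/2,np.linalg.norm(A-B)])
    return np.array(out)
def proj(n,P):
    K,D=KD(n);E=np.linalg.inv(np.array(C[n]['extrinsics']))
    return cv2.projectPoints(np.array(P,float).reshape(-1,3),cv2.Rodrigues(E[:3,:3])[0],E[:3,3],K,D)[0].reshape(-1,2)
def crop(f,x0,y0,w,h,k,out):
    im=cv2.imread(f)[y0:y0+h,x0:x0+w]; im=cv2.resize(im,None,fx=k,fy=k,interpolation=cv2.INTER_CUBIC)
    for i in range(0,w,10): cv2.putText(im,str(x0+i),(i*k,8),0,.3,(0,255,255)); cv2.line(im,(i*k,10),(i*k,14),(0,255,255))
    for i in range(0,h,10): cv2.putText(im,str(y0+i),(0,i*k+4),0,.3,(0,255,255))
    cv2.imwrite(out,im)
E
python3 - <<'E'
from h import *
crop("pics/top0.png",305,135,100,130,5,"pics/c1.png") 
crop("pics/scene0.png",105,165,120,140,4,"pics/c2.png")
E
```

```text
(no output)
```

View pics/c1.png

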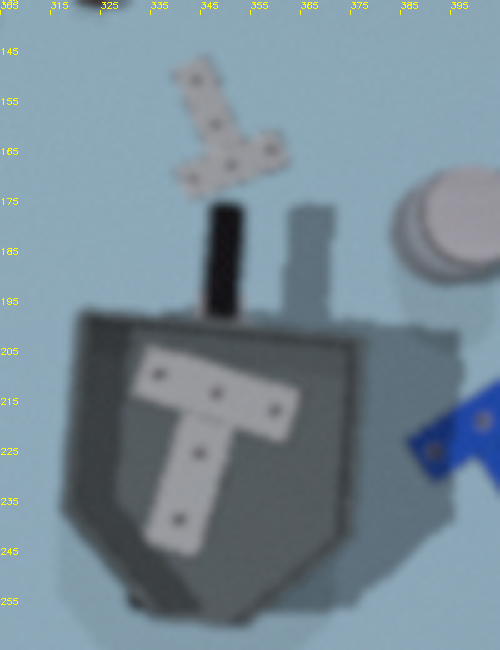

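View pics/c2.png

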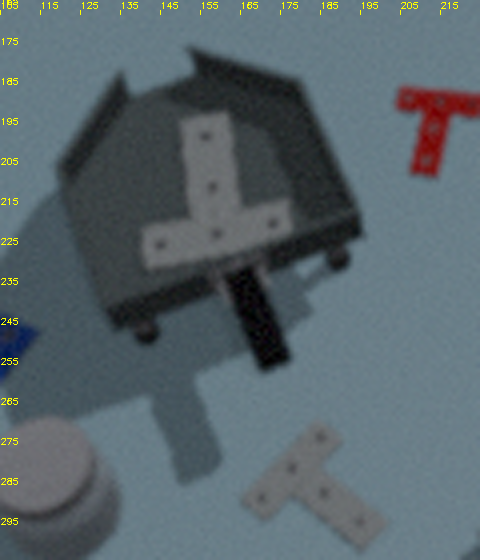

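```bash
python3 - <<'E'
from h import *
T=lambda u,v:(305+u/5,135+v/5); S=lambda u,v:(105+u/4,165+v/4)
ims={n:cv2.imread(f"pics/{n}0.png") for n in C}
for n,b in (("top",(340,172,360,200)),("scene",(155,225,182,262))):
    x0,y0,x1,y1=b; m=(ims[n][y0:y1,x0:x1].max(2)<45).astype(np.uint8)
    c=max(cv2.findContours(m,0,2)[0],key=cv2.contourArea)+[x0,y0]
    r=cv2.minAreaRect(c); bp=cv2.boxPoints(r);print(n,r,"\n",bp); print(plane(n,bp,.07))
# tray rim corners
P=[T(80,310),T(364,338),T(62,508),T(348,540)]
print("rim top\n",plane("top",P,.083))
print("tri backL/backR rim\n",tri([S(362,232),S(115,325)][::1],[P[0],P[1]]))
# plate
Pt=[T(148,345),T(301,389),T(288,442),T(133,395),T(181,412),T(234,430),T(196,557),T(144,540)]
print("plate top z=.056\n",plane("top",Pt,.056))
# holes: bar ends, middle, leg, leg tip
ht=[T(159,374),T(216,393),T(274,411),T(199,453),T(179,519)]
hs=[S(272,223),S(217,234),S(160,245),S(212,187),S(205,135)]
print("holes\n",tri(hs,ht))
E
```

```text
top ((349.3650817871094, 187.0243377685547), (4.589810848236084, 20.22177505493164), 3.814074993133545) 
 [[346.4027 196.9602]
 [347.7478 176.7832]
 [352.3275 177.0885]
 [350.9823 197.2655]]
[[ 0.612  -0.2262  0.07  ]
 [ 0.6764 -0.2309  0.07  ]
 [ 0.6757 -0.2453  0.07  ]
 [ 0.6113 -0.2406  0.07  ]]
scene ((168.77584838867188, 243.6896514892578), (25.625957489013672, 8.356289863586426), 68.19859313964844) 
 [[160.1379 233.3448]
 [167.8965 230.2414]
 [177.4138 254.0345]
 [169.6552 257.1379]]
[[ 0.601  -0.2474  0.07  ]
 [ 0.6023 -0.2258  0.07  ]
 [ 0.6809 -0.2323  0.07  ]
 [ 0.6793 -0.2531  0.07  ]]
rim top
 [[ 0.6084 -0.145   0.083 ]
 [ 0.5944 -0.3209  0.083 ]
 [ 0.4853 -0.1342  0.083 ]
 [ 0.4694 -0.3092  0.083 ]]
tri backL/backR rim
 [[ 0.6114 -0.1493  0.0591  0.0024]
 [ 0.5977 -0.3237  0.0627  0.0047]]
plate top z=.056
 [[ 0.5908 -0.1915  0.056 ]
 [ 0.5648 -0.2876  0.056 ]
 [ 0.5311 -0.2791  0.056 ]
 [ 0.5588 -0.182   0.056 ]
 [ 0.5487 -0.2121  0.056 ]
 [ 0.538  -0.2453  0.056 ]
 [ 0.458  -0.2211  0.056 ]
 [ 0.4679 -0.1887  0.056 ]]
holes
 [[ 0.5721 -0.1994  0.056   0.0022]
 [ 0.5609 -0.2354  0.0548  0.0021]
 [ 0.5502 -0.2721  0.0549  0.0028]
 [ 0.5229 -0.2241  0.0551  0.0014]
 [ 0.4809 -0.2114  0.0578  0.0025]]
```

```bash
python3 - <<'E'
from h import *
crop("pics/top0.png",150,200,115,105,6,"pics/c3.png") 
crop("pics/scene0.png",230,105,115,90,6,"pics/c4.png")
print(plane("top",[(398,180),(280,138)],.075))
E
```

```text
[[ 0.6683 -0.3873  0.075 ]
 [ 0.7972 -0.0153  0.075 ]]
```

View pics/c3.png

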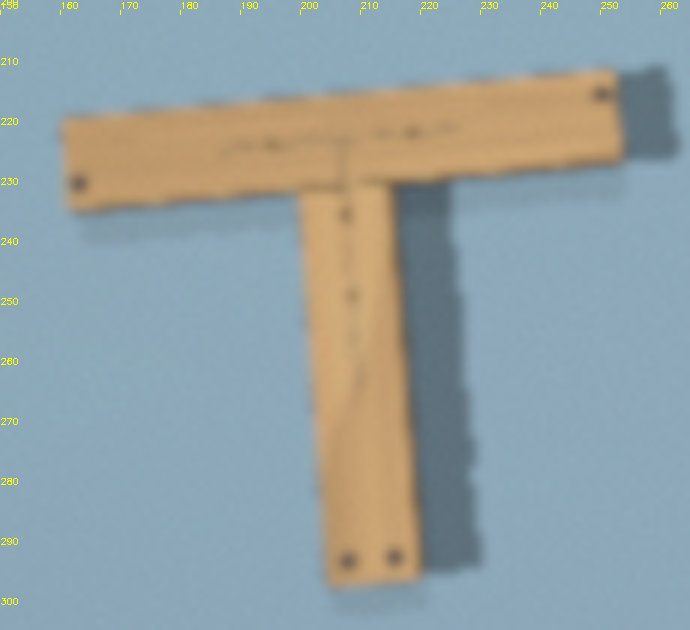

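View pics/c4.png

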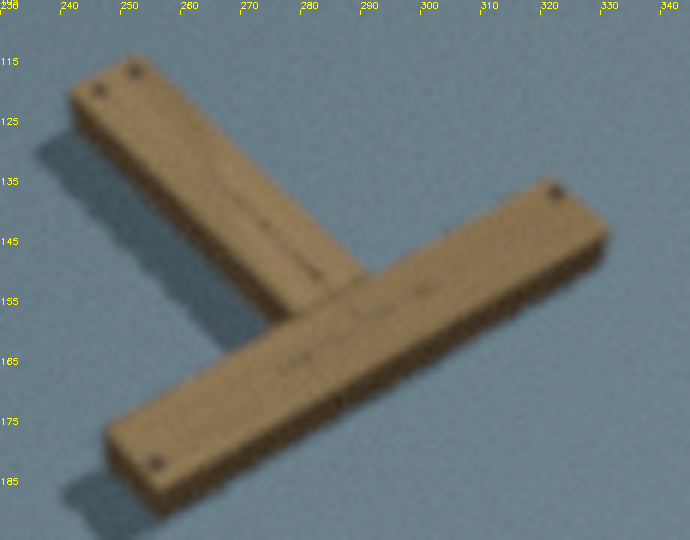

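Request:
{"op": "drive_tool", "data": {
  "rows": [
    [[40,30,0],-4],
    [[43,34,0],-4],
    [[43,36,0],-4],
    [[43,36,0],-4],
    [[43,36,0],-4],
    [[43,36,0],-4.1],
    [[43,36,0],0],
    [[43,36,0],0],
    [[43,36,0],0],
    [[42,37,0],0]
  ],
  "jaw": 100,
  "newtons": 15
}}

```text
t: 1.1
eef_pos: [0.5951, -0.2689, 0.2223]
tool_rot: [[-0.997, -0.001, -0.08], [0.08, 0.0, -0.997], [0.001, -1.0, 0.0]]
contact_force: [0.3, 0.3, -0.7]
opening: 0.0538
```

```bash
python3 - <<'E'
from h import *
T=lambda u,v:(150+u/6,200+v/6); S=lambda u,v:(230+u/6,105+v/6)
# railTL, TR, BR, BL ; post ends L,R
t=[T(60,119),T(613,69),T(623,160),T(70,211),T(327,587),T(422,580)]
s=[S(160,490),S(608,228),S(551,178),S(107,428),S(140,55),S(70,95)]
# correspond: top TL=far(+x), +y ; TR=far,-y.  scene: camera at +x: near edge=far x; left=-y
s=[S(608,228),S(160,490),S(107,428),S(551,178),S(140,55),S(70,95)]
X=tri(s,t);print(X)
P=plane("top",t,.03);print(P);Q=plane("scene",s,.03);print(Q)
for P in (P,Q,X):
    a=(P[0]+P[3])/2;b=(P[1]+P[2])/2;m=(a+b)/2;e=(P[4]+P[5])/2;d=a-b;v=m-e
    yaw1=np.arctan2(-d[0],d[1]);yaw2=np.arctan2(v[1],v[0]);print("mid",m[:3],np.degrees([yaw1,yaw2]),np.hypot(*v[:2]),np.hypot(*d[:2]))
# crossing pencil & pilot holes
print(tri([S(361,318)],[T(344,140)]))
print("pilot holes",tri([S(320,273)],[T(346,213)]), tri([S(425,288),S(305,350)],[T(270,145),T(412,132)]))
s=status.read_state();print(s['eef_pos'],s['tool_rot'])
E
```

```text
[[0.5303 0.3649 0.028  0.0038]
 [0.5643 0.0685 0.0275 0.0015]
 [0.5161 0.0634 0.0275 0.0014]
 [0.4821 0.3594 0.0255 0.0001]
 [0.2874 0.2128 0.0265 0.0016]
 [0.2923 0.1639 0.0229 0.    ]]
[[0.5311 0.3662 0.03  ]
 [0.5644 0.0692 0.03  ]
 [0.5156 0.0627 0.03  ]
 [0.4819 0.3583 0.03  ]
 [0.288  0.2131 0.03  ]
 [0.2929 0.1633 0.03  ]]
[[0.5311 0.3617 0.03  ]
 [0.5657 0.0668 0.03  ]
 [0.5181 0.0631 0.03  ]
 [0.4855 0.3565 0.03  ]
 [0.2904 0.2102 0.03  ]
 [0.2989 0.1606 0.03  ]]
mid [0.5232 0.2141 0.03  ] [6.4471 6.3419] 0.23420301362823642 0.29822510036037597
mid [0.5251 0.212  0.03  ] [6.5192 6.5876] 0.23198804041196652 0.29605707969763423
mid [0.5232 0.214  0.0271] [6.5394 6.2809] 0.23473972452512407 0.29813781912553194
[[0.5226 0.2117 0.0342 0.0008]]
pilot holes [[0.484  0.2099 0.0327 0.0004]] [[0.5196 0.2524 0.0317 0.0008]
 [0.5275 0.1751 0.035  0.0014]]
[ 0.5951 -0.2689  0.2223] [[-0.9968 -0.0006 -0.08  ]
 [ 0.08    0.     -0.9968]
 [ 0.0006 -1.      0.    ]]
```

Request:
{"op": "drive_tool", "data": {
  "rows": [
    [[0,0,0],0],
    [[0,0,0],0]
  ]
}}

```text
t: 1.3
eef_pos: [0.5944, -0.2688, 0.2217]
tool_rot: [[-0.997, -0.001, -0.077], [0.077, 0.001, -0.997], [0.001, -1.0, -0.0]]
contact_force: [-0.8, -0.9, 0.1]
opening: 0.0533
```

Request:
{"op": "drive_tool", "data": {
  "rows": [
    [[20,17,-20],0],
    [[20.5,16,-40],0],
    [[0,0,-35],0],
    [[0,0,-15],0],
    [[0,0,0],0]
  ]
}}

```text
t: 1.8
eef_pos: [0.6318, -0.2391, 0.1103]
tool_rot: [[-0.997, -0.005, -0.082], [0.082, 0.0, -0.997], [0.005, -1.0, 0.0]]
contact_force: [-0.1, -0.7, 0.0]
opening: 0.0532
```

```bash
python3 - <<'E'
from h import *
for n in C: cv2.imwrite(f"pics/{n}1.png",eyes.snapshot(n)[:,:,::-1])
crop("pics/top1.png",305,135,110,120,5,"pics/c5.png")
crop("pics/scene1.png",90,100,160,180,3,"pics/c6.png")
s=status.read_state();print(s['eef_pos'],s['contact_force'])
E
```

```text
[ 0.6342 -0.2394  0.114 ] [0.423  0.5295 0.5922]
```

View pics/c6.png

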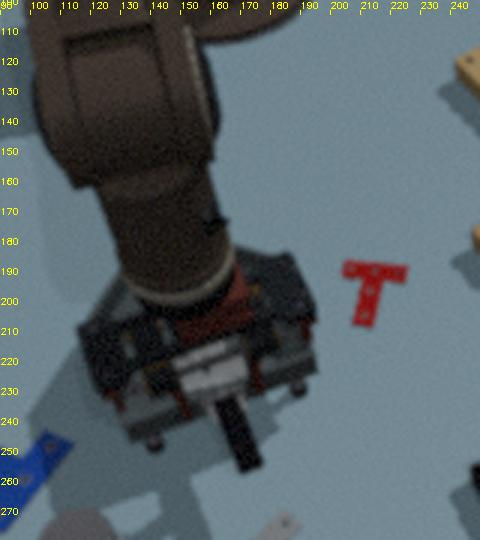

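View pics/c5.png

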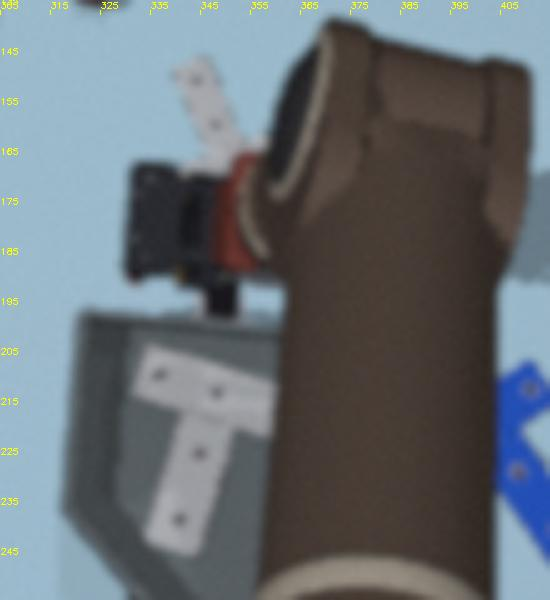

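Request:
{"op": "drive_tool", "data": {
  "rows": [
    [[0,1,-15],0],
    [[0,1,-20],0],
    [[0,1,-20],0],
    [[0,0,-12],0],
    [[0,0,0],0]
  ]
}}

```text
t: 2.4
eef_pos: [0.6335, -0.2343, 0.0443]
tool_rot: [[-0.997, -0.002, -0.08], [0.08, 0.001, -0.997], [0.002, -1.0, -0.0]]
contact_force: [0.4, -0.2, -0.7]
opening: 0.0534
```

Request:
{"op": "drive_tool", "data": {
  "rows": [
    [[0,0,0],0],
    [[0,0,0],0],
    [[0,0,0],0],
    [[0,0,0],0],
    [[0,0,0],0]
  ],
  "jaw": 255,
  "newtons": 14
}}

```text
t: 2.9
eef_pos: [0.635, -0.2353, 0.0465]
tool_rot: [[-0.997, 0.001, -0.08], [0.08, -0.001, -0.997], [-0.002, -1.0, 0.001]]
contact_force: [1.7, -3.0, 3.7]
opening: 0.024
```

```bash
python3 - <<'E'
from h import *
s=status.read_state();print(s['eef_pos'],s['contact_force'],s['opening'])
R,a0=np.hypot(206,66),np.arctan2(66,206)
pr=np.array([206,66.])
for th in range(3,31,3):
    a=a0+np.radians(th);p=R*np.array([np.cos(a),np.sin(a)]);d=p-pr;pr=p
    print(th,np.round([d[0]*np.cos(np.radians(-4.7)),d[0]*np.sin(np.radians(-4.7)),d[1]],1))
E
```

```text
[ 0.635  -0.2353  0.0465] [ 1.6644 -2.9592  3.6897] 0.02401513490402178
3 [-3.7  0.3 10.7]
6 [-4.3  0.4 10.5]
9 [-4.8  0.4 10.2]
12 [-5.3  0.4 10. ]
15 [-5.9  0.5  9.7]
18 [-6.4  0.5  9.4]
21 [-6.8  0.6  9. ]
24 [-7.3  0.6  8.6]
27 [-7.7  0.6  8.2]
30 [-8.2  0.7  7.8]
```

Gripped: the opening reads 24 mm, the handle's width. Now I'll tip the tray along the arc to about 12°, then on to 24°.

Request:
{"op": "drive_tool", "data": {
  "rows": [
    [[-1.8,0.15,5.3],0],
    [[-1.9,0.15,5.4],0],
    [[-2.1,0.2,5.3],0],
    [[-2.2,0.2,5.2],0],
    [[-2.4,0.2,5.1],0],
    [[-2.4,0.2,5.1],0],
    [[-2.6,0.2,5],0],
    [[-2.7,0.2,5],0]
  ]
}}

```text
t: 3.7
eef_pos: [0.6161, -0.2328, 0.0875]
tool_rot: [[-0.997, -0.0, -0.08], [0.08, 0.0, -0.997], [0.0, -1.0, 0.0]]
contact_force: [2.7, -1.6, -3.8]
opening: 0.0236
```

Request:
{"op": "drive_tool", "data": {
  "rows": [
    [[-3,0.25,4.9],0],
    [[-2.9,0.25,4.8],0],
    [[-3.2,0.25,4.7],0],
    [[-3.2,0.25,4.7],0],
    [[-3.4,0.3,4.5],0],
    [[-3.4,0.3,4.5],0],
    [[-3.6,0.3,4.3],0],
    [[-3.7,0.3,4.3],0],
    [[0,0,0],0]
  ]
}}

```text
t: 4.6
eef_pos: [0.5894, -0.2308, 0.1244]
tool_rot: [[-0.997, -0.0, -0.08], [0.08, -0.0, -0.997], [0.0, -1.0, 0.0]]
contact_force: [3.0, -0.7, -2.3]
opening: 0.0241
```

```bash
python3 - <<'E'
from h import *
for n in C: cv2.imwrite(f"pics/{n}2.png",eyes.snapshot(n)[:,:,::-1])
crop("pics/top2.png",305,135,110,140,4,"pics/c5.png")
crop("pics/scene2.png",90,100,160,180,3,"pics/c6.png")
s=status.read_state();print(s['eef_pos'],s['contact_force'],s['wrist_torque'],s['opening'])
E
```

```text
[ 0.5899 -0.2306  0.1239] [ 2.2344 -1.9792 -2.5267] [-0.3353 -0.5039  0.1349] 0.024228571409309025
```

View pics/c6.png

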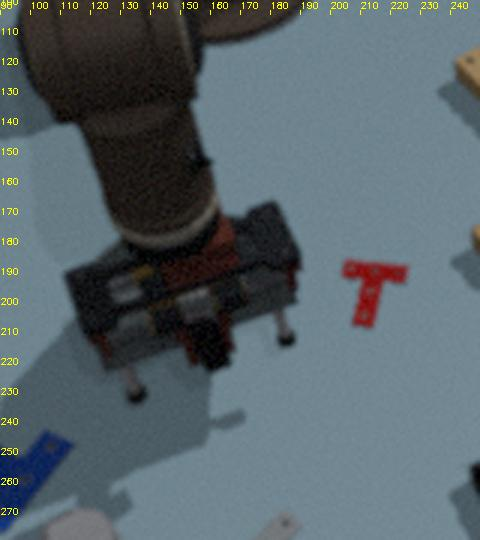

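View pics/c5.png

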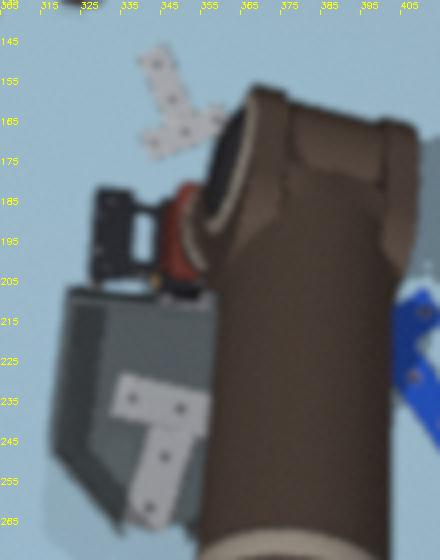

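The tray is at about 24° and the plate is sliding: its leg is near the lip at top (341,262). I'll go on to about 30°.

Request:
{"op": "drive_tool", "data": {
  "rows": [
    [[-3.8,0.3,4.1],0],
    [[-3.9,0.3,4.1],0],
    [[-4.1,0.3,3.9],0],
    [[-4.1,0.3,3.9],0],
    [[0,0,0],0],
    [[0,0,0],0],
    [[0,0,0],0],
    [[0,0,0],0]
  ]
}}

```text
t: 5.5
eef_pos: [0.5743, -0.2295, 0.1398]
tool_rot: [[-0.997, 0.0, -0.08], [0.08, -0.0, -0.997], [-0.0, -1.0, 0.0]]
contact_force: [3.1, -2.3, -1.3]
opening: 0.0241
```

```bash
python3 - <<'E'
from h import *
for n in C: cv2.imwrite(f"pics/{n}3.png",eyes.snapshot(n)[:,:,::-1])
crop("pics/top3.png",305,165,110,120,5,"pics/c5.png")
crop("pics/scene3.png",90,100,160,180,3,"pics/c6.png")
s=status.read_state();print(s['eef_pos'],s['contact_force'],s['wrist_torque'],s['opening'])
E
```

```text
[ 0.5743 -0.2295  0.1397] [ 2.8365 -1.3681 -0.0915] [-0.3736 -0.6548  0.1576] 0.02399070667913142
```

View pics/c6.png

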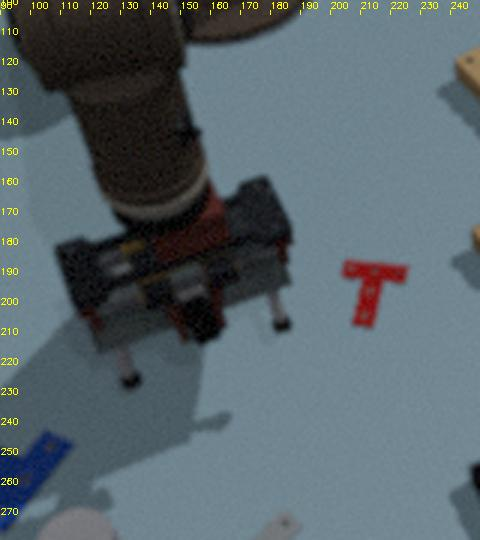

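View pics/c5.png

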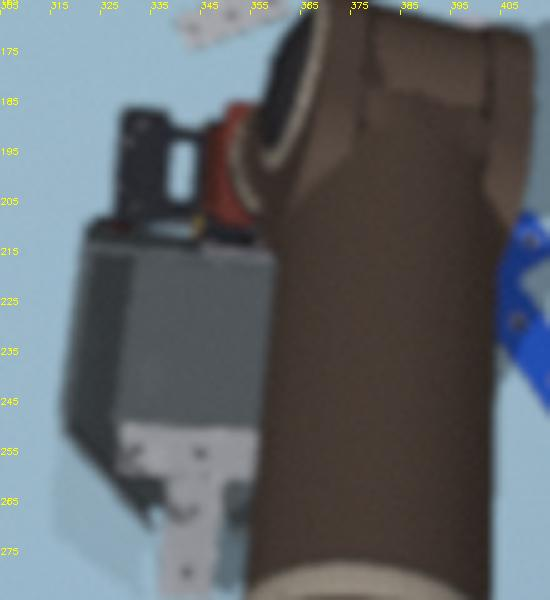

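The plate is right down: its leg is through the mouth, at top (343,265) to (343,285) and beyond. I'll set the tray back along the same arc.

Request:
{"op": "drive_tool", "data": {
  "rows": [
    [[4.1,-0.3,-3.9],0],
    [[4.1,-0.3,-3.9],0],
    [[3.9,-0.3,-4.1],0],
    [[3.8,-0.3,-4.1],0],
    [[3.7,-0.3,-4.3],0],
    [[3.6,-0.3,-4.3],0],
    [[3.4,-0.3,-4.5],0],
    [[3.4,-0.3,-4.5],0],
    [[3.2,-0.25,-4.7],0],
    [[3.2,-0.25,-4.7],0],
    [[2.9,-0.25,-4.8],0],
    [[3,-0.25,-4.9],0]
  ]
}}

```text
t: 6.8
eef_pos: [0.6159, -0.2328, 0.0862]
tool_rot: [[-0.997, -0.002, -0.08], [0.08, 0.0, -0.997], [0.002, -1.0, -0.0]]
contact_force: [-2.3, -1.2, -5.3]
opening: 0.0239
```

Request:
{"op": "drive_tool", "data": {
  "rows": [
    [[2.7,-0.2,-5],0],
    [[2.6,-0.2,-5],0],
    [[2.4,-0.2,-5.1],0],
    [[2.4,-0.2,-5.1],0],
    [[2.2,-0.2,-5.2],0],
    [[2.1,-0.2,-5.3],0],
    [[1.9,-0.15,-5.4],0],
    [[1,-0.1,-2.7],0],
    [[0.8,0,-2.6],0],
    [[0,0,0],0]
  ]
}}

```text
t: 7.8
eef_pos: [0.6355, -0.2342, 0.0471]
tool_rot: [[-0.997, 0.002, -0.08], [0.08, -0.0, -0.997], [-0.002, -1.0, 0.0]]
contact_force: [-5.9, 1.8, 5.2]
opening: 0.024
```

```bash
python3 - <<'E'
from h import *
for n in C: cv2.imwrite(f"pics/{n}4.png",eyes.snapshot(n)[:,:,::-1])
crop("pics/scene4.png",90,120,160,160,4,"pics/c6.png")
s=status.read_state();print(s['eef_pos'],s['contact_force'],s['wrist_torque'],s['opening'])
E
```

```text
[ 0.6354 -0.2342  0.0472] [-6.1428  0.1274  4.5473] [0.1967 1.3258 0.2098] 0.023762847127364598
```

View pics/c6.png

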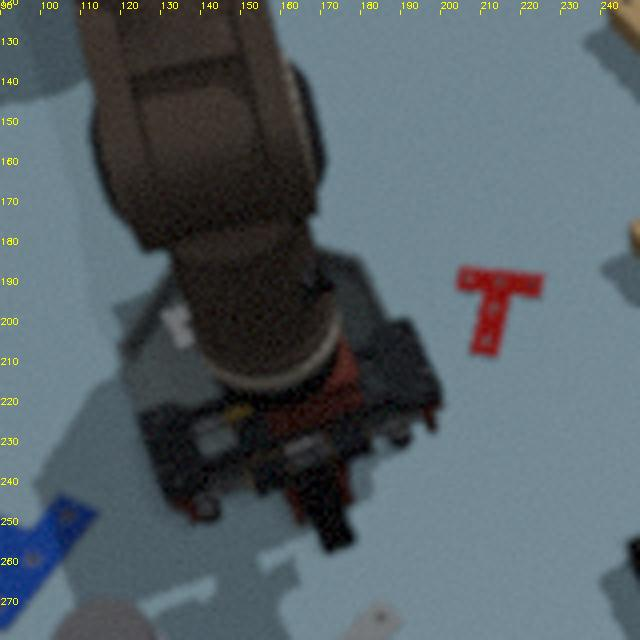

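Request:
{"op": "drive_tool", "data": {
  "rows": [
    [[0,0,0],0],
    [[0,0,0],0],
    [[0,0,0],0],
    [[0,0,0],0],
    [[0,0,15],0],
    [[0,0,35],0],
    [[0,0,40],0],
    [[0,0,30],0],
    [[0,-40,20],0],
    [[0,-45,0],0],
    [[0,-45,0],0],
    [[0,-45,0],0]
  ],
  "jaw": 110
}}

```text
t: 9.1
eef_pos: [0.6346, -0.411, 0.1877]
tool_rot: [[-0.997, 0.002, -0.079], [0.079, -0.001, -0.997], [-0.002, -1.0, 0.001]]
contact_force: [0.8, 0.3, 0.4]
opening: 0.0498
```

```bash
python3 - <<'E'
from h import *
for n in C: cv2.imwrite(f"pics/{n}5.png",eyes.snapshot(n)[:,:,::-1])
s=status.read_state();print(s['eef_pos'],s['contact_force'],s['opening'])
crop("pics/scene5.png",90,120,160,160,4,"pics/c6.png")
crop("pics/top5.png",305,165,110,120,5,"pics/c5.png")
E
```

```text
[ 0.6312 -0.4183  0.1862] [-0.0999 -0.4591 -0.0948] 0.050082398641246424
```

View pics/c6.png

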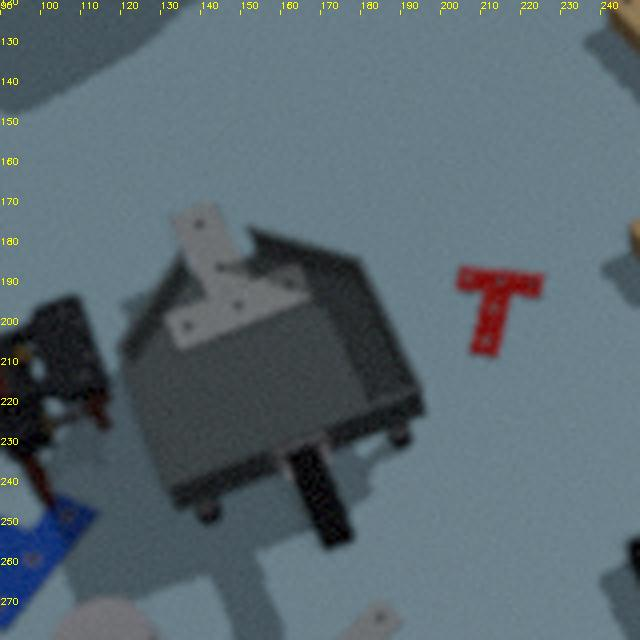

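View pics/c5.png

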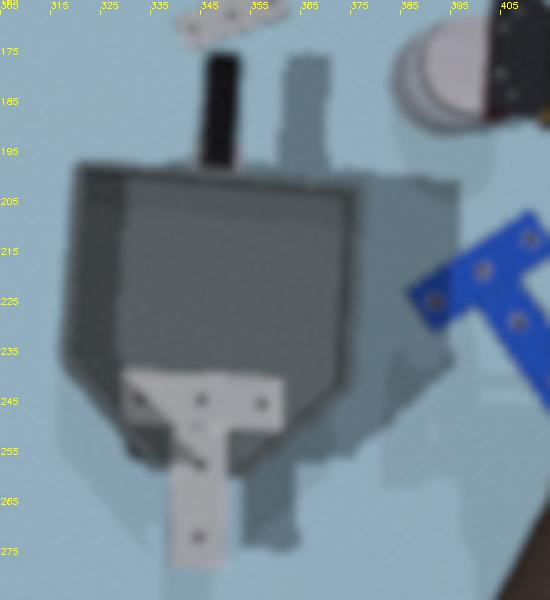

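```bash
python3 - <<'E'
from h import *
T=lambda u,v:(305+u/5,165+v/5); S=lambda u,v:(90+u/4,120+v/4)
H=tri([S(289,284),S(238,305),S(188,326),S(220,268),S(199,224)],[T(139,399),T(201,400),T(261,404),T(201,464),T(198,537)])
print(H)
t=[T(122,371),T(284,379),T(283,432),T(122,421),T(227,430),T(173,427),T(168,566),T(226,567)]
s=[S(303,263),S(165,316),S(180,352),S(314,299),S(205,299),S(250,281),S(213,203),S(170,216)]
print(plane("top",t,.056))
print("leg tip corners tri",tri([S(213,203),S(170,216)],t[6:]))
print("rim back",plane("top",[T(76,163),T(356,187)],.083))
print("lip: ",plane("top",[T(222,478)],.052))
E
```

```text
[[ 0.462  -0.1863  0.0559  0.0015]
 [ 0.4621 -0.225   0.0567  0.0019]
 [ 0.4605 -0.2625  0.055   0.0015]
 [ 0.4227 -0.2245  0.055   0.0007]
 [ 0.3776 -0.2227  0.0563  0.0018]]
[[ 0.4794 -0.175   0.056 ]
 [ 0.4766 -0.276   0.056 ]
 [ 0.4436 -0.2751  0.056 ]
 [ 0.4483 -0.175   0.056 ]
 [ 0.4441 -0.2403  0.056 ]
 [ 0.4453 -0.2067  0.056 ]
 [ 0.3597 -0.2033  0.056 ]
 [ 0.3599 -0.2391  0.056 ]]
leg tip corners tri [[ 0.3591 -0.2055  0.0509  0.0027]
 [ 0.3598 -0.2393  0.0567  0.0006]]
rim back [[ 0.6065 -0.1425  0.083 ]
 [ 0.5949 -0.3159  0.083 ]]
lip:  [[ 0.4144 -0.2377  0.052 ]]
```

Request:
{"op": "drive_tool", "data": {
  "rows": [
    [[-20,17,0],1],
    [[-30,25,0],1],
    [[-30,25,0],1],
    [[-30,25,0],0],
    [[-30,25,0],0],
    [[-30,25,0],0],
    [[-30,25,-10],0],
    [[-27,20,-20],0],
    [[-10,8.5,-20],0],
    [[0,0,0],0],
    [[0,0,0],0]
  ],
  "jaw": 105
}}

```text
t: 10.3
eef_pos: [0.3985, -0.2141, 0.1369]
tool_rot: [[-1.0, 0.002, -0.027], [0.027, -0.001, -1.0], [-0.002, -1.0, 0.001]]
contact_force: [0.6, -0.3, 0.8]
opening: 0.0514
```

```bash
python3 - <<'E'
from h import *
s=status.read_state();print(s['eef_pos'],s['tool_rot'],s['opening'])
E
```

```text
[ 0.3985 -0.2141  0.1369] [[-0.9996  0.0015 -0.0271]
 [ 0.0271 -0.0007 -0.9996]
 [-0.0016 -1.      0.0007]] 0.051446944273020684
```

Request:
{"op": "drive_tool", "data": {
  "rows": [
    [[-2.5,-4.7,-10],0],
    [[-2,-4,-20],0],
    [[0,0,-20],0],
    [[0,0,-12],0],
    [[0,0,0],0],
    [[0,0,0],0]
  ]
}}

```text
t: 10.9
eef_pos: [0.3934, -0.2228, 0.0738]
tool_rot: [[-1.0, -0.0, -0.028], [0.028, 0.0, -1.0], [0.0, -1.0, -0.0]]
contact_force: [0.8, 0.3, 0.1]
opening: 0.0516
```

```bash
python3 - <<'E'
from h import *
for n in C: cv2.imwrite(f"pics/{n}6.png",eyes.snapshot(n)[:,:,::-1])
s=status.read_state();print(s['eef_pos'],s['contact_force'],s['opening'])
crop("pics/scene6.png",90,120,120,120,5,"pics/c6.png")
crop("pics/top6.png",305,185,110,120,5,"pics/c5.png")
E
```

```text
[ 0.3937 -0.2228  0.0744] [-0.6145  0.1537 -0.2452] 0.05134755558941046
```

View pics/c6.png

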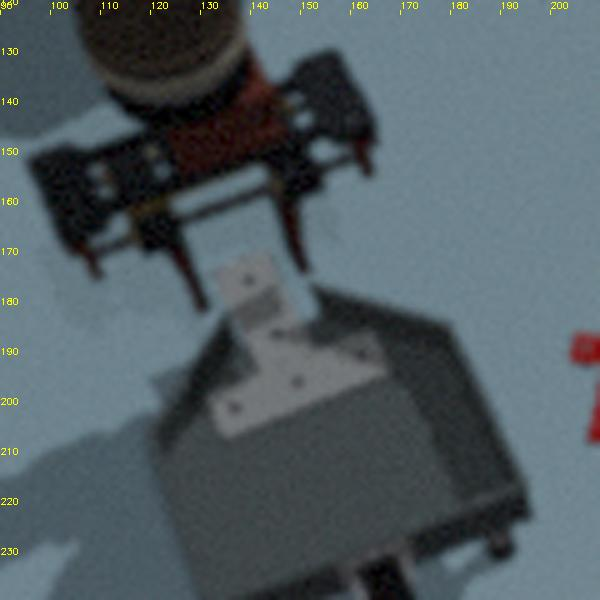

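View pics/c5.png

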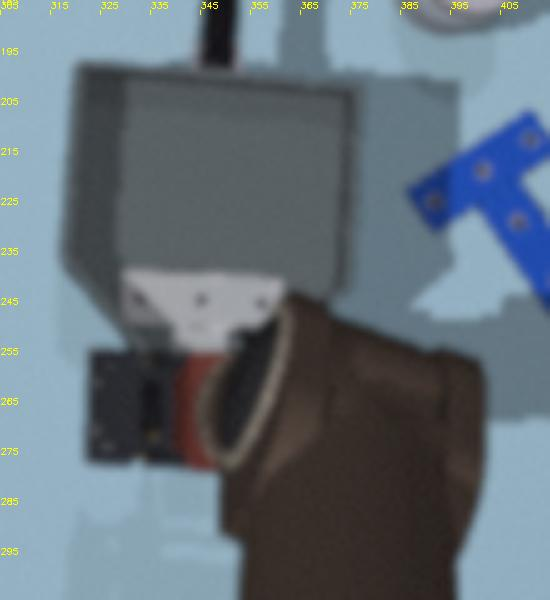

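Request:
{"op": "drive_tool", "data": {
  "rows": [
    [[0,0,-10],0],
    [[0,0,-8],0],
    [[0,0,-3.5],0],
    [[0,0,0],0],
    [[0,0,0],0],
    [[0,0,0],0]
  ]
}}

```text
t: 11.6
eef_pos: [0.3931, -0.2225, 0.0523]
tool_rot: [[-1.0, 0.0, -0.027], [0.027, -0.0, -1.0], [-0.0, -1.0, 0.0]]
contact_force: [0.4, -0.1, 0.2]
opening: 0.0516
```

```bash
python3 - <<'E'
from h import *
s=status.read_state();print(s['eef_pos'],s['contact_force'],s['opening'])
E
```

```text
[ 0.3931 -0.2225  0.0523] [ 0.3571 -0.1428  0.2312] 0.0515710188489834
```

Request:
{"op": "drive_tool", "data": {
  "rows": [
    [[0,0,0],0],
    [[0,0,0],0],
    [[0,0,0],0],
    [[0,0,0],0],
    [[0,0,0],0]
  ],
  "jaw": 255,
  "newtons": 50
}}

```text
t: 12.1
eef_pos: [0.3931, -0.2225, 0.0523]
tool_rot: [[-1.0, 0.0, -0.028], [0.028, -0.0, -1.0], [-0.0, -1.0, 0.0]]
contact_force: [-1.0, -0.2, 1.0]
opening: 0.0331
```

Request:
{"op": "drive_tool", "data": {
  "rows": [
    [[0,0,3],0],
    [[0,0,6],0],
    [[0,0,10],0],
    [[0,0,15],0],
    [[0,0,20],0],
    [[0,0,20],0],
    [[0,0,16],0],
    [[0,0,5],0],
    [[0,0,0],0],
    [[0,0,0],0]
  ]
}}

```text
t: 13.1
eef_pos: [0.3926, -0.2223, 0.1468]
tool_rot: [[-1.0, -0.001, -0.027], [0.027, 0.0, -1.0], [0.001, -1.0, -0.0]]
contact_force: [-0.6, -0.3, -1.8]
opening: 0.0331
```

```bash
python3 - <<'E'
from h import *
for n in C: cv2.imwrite(f"pics/{n}7.png",eyes.snapshot(n)[:,:,::-1])
s=status.read_state();print(s['eef_pos'],s['contact_force'],s['opening'])
crop("pics/scene7.png",90,100,120,120,5,"pics/c6.png")
crop("pics/top7.png",305,165,110,120,5,"pics/c5.png")
E
```

```text
[ 0.3924 -0.2222  0.1464] [-0.0558 -0.8816 -1.8376] 0.032692106694739716
```

View pics/c6.png

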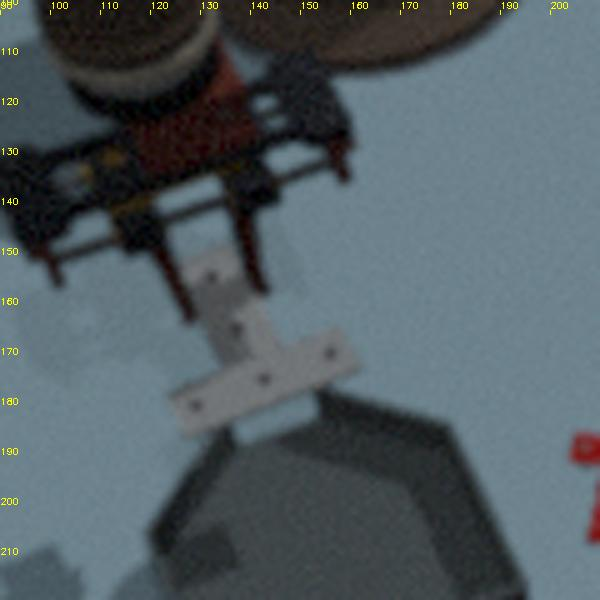

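View pics/c5.png

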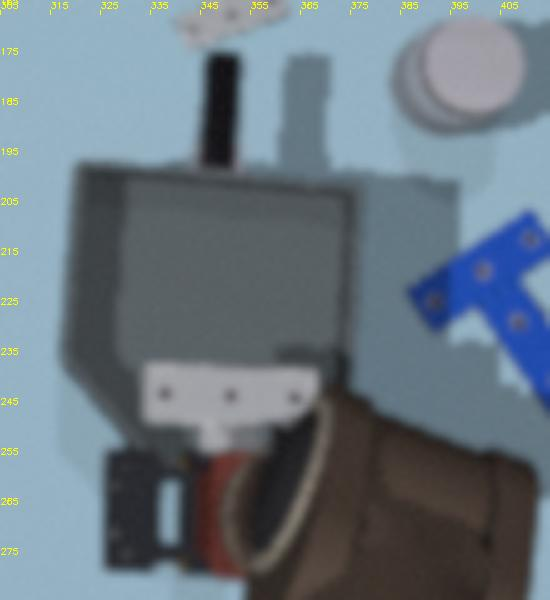

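```bash
python3 - <<'E'
from h import *
T=lambda u,v:(305+u/5,165+v/5); S=lambda u,v:(90+u/5,100+v/5)
s=[S(330,353),S(264,379),S(195,405)]
print(tri(s,[T(165,392),T(231,396),T(294,397)]))
print(plane("scene",s+[S(236,330),S(211,276)],.151))
print(plane("top",[T(165,392),T(231,396),T(294,397)],.151))
E
```

```text
[[ 0.4627 -0.1872  0.1495  0.0021]
 [ 0.4614 -0.2252  0.149   0.001 ]
 [ 0.4613 -0.2627  0.1499  0.0029]]
[[ 0.4635 -0.1884  0.151 ]
 [ 0.4629 -0.2259  0.151 ]
 [ 0.4615 -0.2641  0.151 ]
 [ 0.4228 -0.2268  0.151 ]
 [ 0.3786 -0.225   0.151 ]]
[[ 0.463  -0.1859  0.151 ]
 [ 0.4615 -0.2243  0.151 ]
 [ 0.4617 -0.261   0.151 ]]
```

Request:
{"op": "drive_tool", "data": {
  "rows": [
    [[5,12,0],0],
    [[5,25,0],1],
    [[5,36,0],1],
    [[5,40,0],1],
    [[5,42,0],1],
    [[5,42,0],1],
    [[5,42,0],1],
    [[5,42,0],1],
    [[5,42,0],1],
    [[5,38,0],0],
    [[5,30,0],0],
    [[5,18,0],0]
  ]
}}

```text
t: 14.4
eef_pos: [0.4523, 0.1894, 0.1464]
tool_rot: [[-0.993, -0.001, 0.115], [-0.115, 0.001, -0.993], [0.001, -1.0, -0.001]]
contact_force: [0.6, -0.1, -1.9]
opening: 0.0329
```

Request:
{"op": "drive_tool", "data": {
  "rows": [
    [[2,12,0],0],
    [[0,6,-10],0],
    [[0,0,-25],0],
    [[0,0,-25],0],
    [[0,0,-15],0],
    [[0,0,0],0],
    [[0,0,0],0],
    [[0,0,0],0]
  ]
}}

```text
t: 15.2
eef_pos: [0.4555, 0.2044, 0.0728]
tool_rot: [[-0.994, 0.001, 0.111], [-0.111, 0.0, -0.994], [-0.001, -1.0, -0.0]]
contact_force: [-0.4, -0.4, -1.5]
opening: 0.0325
```

```bash
python3 - <<'E'
from h import *
for n in C: cv2.imwrite(f"pics/{n}8.png",eyes.snapshot(n)[:,:,::-1])
s=status.read_state();print(s['eef_pos'],s['tool_rot'],s['contact_force'],s['opening'])
crop("pics/scene8.png",230,80,120,115,5,"pics/c6.png")
crop("pics/top8.png",150,190,120,115,5,"pics/c5.png")
E
```

```text
[0.4556 0.2045 0.073 ] [[-0.9938  0.0015  0.1115]
 [-0.1115  0.0004 -0.9938]
 [-0.0015 -1.     -0.0003]] [-0.0024 -0.2091 -1.8499] 0.032796891963033856
```

View pics/c6.png

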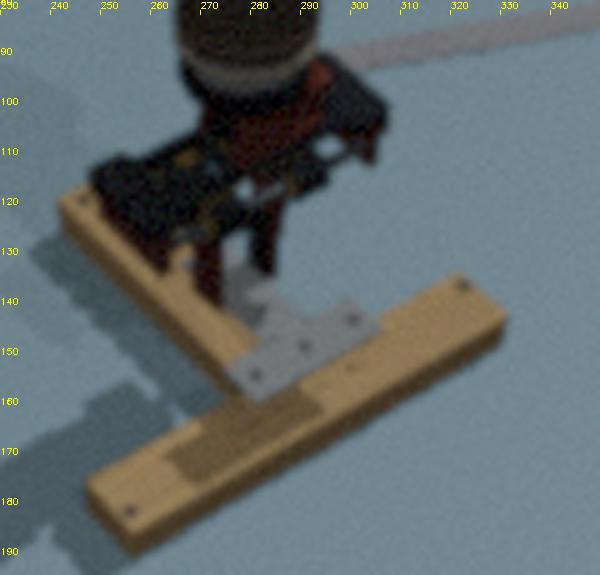

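View pics/c5.png

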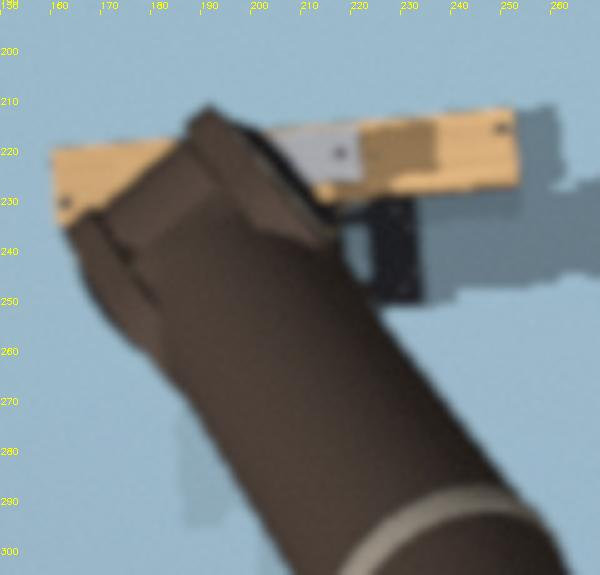

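```bash
python3 - <<'E'
from h import *
S=lambda u,v:(230+u/5,80+v/5)
print(plane("scene",[S(352,320),S(305,346),S(256,375)],.0767))
print(tri([S(256,375)],[(150+340/5,190+152/5)]))
E
```

```text
[[0.5202 0.2468 0.0767]
 [0.5241 0.2105 0.0767]
 [0.5293 0.1724 0.0767]]
[[0.529  0.1735 0.076  0.0015]]
```

Request:
{"op": "drive_tool", "data": {
  "rows": [
    [[-0.5,1,-8],0],
    [[-0.4,0.7,-12],0],
    [[0,0,-12],0],
    [[0,0,-6],0],
    [[0,0,0],0],
    [[0,0,0],0]
  ]
}}

```text
t: 15.9
eef_pos: [0.4539, 0.2063, 0.0338]
tool_rot: [[-0.994, -0.001, 0.112], [-0.112, -0.0, -0.994], [0.001, -1.0, 0.0]]
contact_force: [0.3, -1.4, -1.1]
opening: 0.0331
```

```bash
python3 - <<'E'
from h import *
s=status.read_state();print(s['eef_pos'],s['contact_force'],s['opening'])
E
```

```text
[0.4539 0.2063 0.0338] [ 0.2815 -1.3964 -1.096 ] 0.03306802745871086
```

Request:
{"op": "drive_tool", "data": {
  "rows": [
    [[1.5,0,-1],0],
    [[0,0,-1],0],
    [[0,0,-1],0],
    [[0,0,0],0],
    [[0,0,0],0]
  ]
}}

```text
t: 16.4
eef_pos: [0.4556, 0.2062, 0.0312]
tool_rot: [[-0.994, 0.0, 0.112], [-0.112, 0.0, -0.994], [-0.0, -1.0, 0.0]]
contact_force: [-0.3, -0.1, -1.9]
opening: 0.0328
```

```bash
python3 - <<'E'
from h import *
cv2.imwrite("pics/scene9.png",eyes.snapshot("scene")[:,:,::-1])
s=status.read_state();print(s['eef_pos'],s['contact_force'],s['wrist_torque'],s['opening'])
crop("pics/scene9.png",230,80,120,115,5,"pics/c6.png")
E
```

```text
[0.4557 0.2062 0.0313] [ 0.0159 -0.2448 -1.0565] [ 0.0241  0.0569 -0.0313] 0.033214604538530056
```

View pics/c6.png

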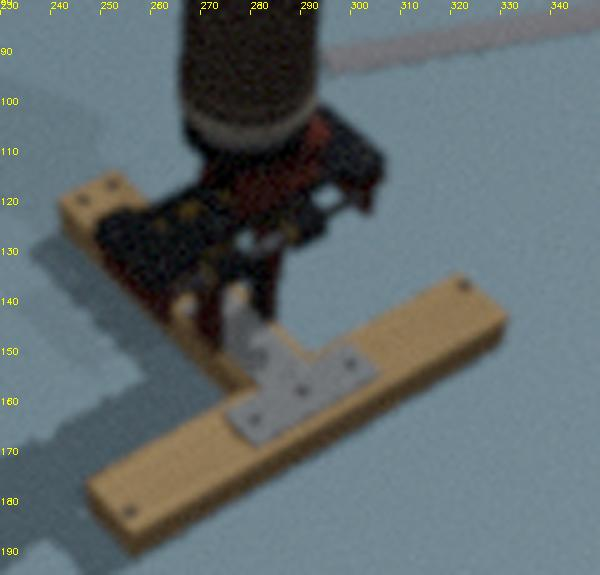

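Request:
{"op": "drive_tool", "data": {
  "rows": [
    [[0,0,-0.6],0],
    [[0,0,-0.5],0],
    [[0,0,0],0],
    [[0,0,0],0]
  ]
}}

```text
t: 16.85
eef_pos: [0.4557, 0.2063, 0.0304]
tool_rot: [[-0.994, 0.0, 0.112], [-0.112, -0.0, -0.994], [-0.0, -1.0, 0.0]]
contact_force: [-1.9, -1.4, 6.3]
opening: 0.0332
```

```bash
python3 - <<'E'
from h import *
s=status.read_state();print(s['eef_pos'],s['contact_force'],s['opening'])
S=lambda u,v:(230+u/5,80+v/5)
print(plane("scene",[S(350,365),S(302,391),S(255,420)],.035))
E
```

```text
[0.4557 0.2063 0.0304] [-1.8933 -1.4073  6.2675] 0.03316438453495413
[[0.5208 0.2487 0.035 ]
 [0.5241 0.2111 0.035 ]
 [0.5298 0.1734 0.035 ]]
```

Request:
{"op": "drive_tool", "data": {
  "rows": [
    [[0,0,0.3],0],
    [[0,0,0],0],
    [[0,0,0],0],
    [[0,0,2],0],
    [[0,0,10],0],
    [[0,0,25],0],
    [[0,0,40],0],
    [[0,0,45],0],
    [[-20,0,40],0],
    [[-30,0,30],0],
    [[0,0,0],0]
  ],
  "jaw": 125
}}

```text
t: 17.95
eef_pos: [0.4045, 0.2078, 0.2269]
tool_rot: [[-0.993, 0.006, 0.114], [-0.114, 0.002, -0.993], [-0.006, -1.0, -0.001]]
contact_force: [0.7, -0.3, -0.7]
opening: 0.045
```

Request:
{"op": "drive_tool", "data": {
  "rows": [
    [[0,40,0],0],
    [[0,45,0],0],
    [[0,45,0],0],
    [[0,45,0],0],
    [[0,45,0],0],
    [[0,40,0],0],
    [[0,0,0],0],
    [[0,0,0],0]
  ]
}}

```text
t: 18.75
eef_pos: [0.4051, 0.4665, 0.2211]
tool_rot: [[-0.994, -0.002, 0.114], [-0.114, -0.001, -0.994], [0.002, -1.0, 0.001]]
contact_force: [0.3, -0.8, -0.6]
opening: 0.0446
```

```bash
python3 - <<'E'
from h import *
for n in C: cv2.imwrite(f"pics/{n}10.png",eyes.snapshot(n)[:,:,::-1])
s=status.read_state();print(s['eef_pos'],s['contact_force'],s['opening'])
crop("pics/scene10.png",230,100,120,100,6,"pics/c6.png")
crop("pics/top10.png",150,195,120,110,5,"pics/c5.png")
E
```

```text
[0.4061 0.4649 0.2218] [0.1044 0.055  1.3835] 0.044977019859165614
```

View pics/c6.png

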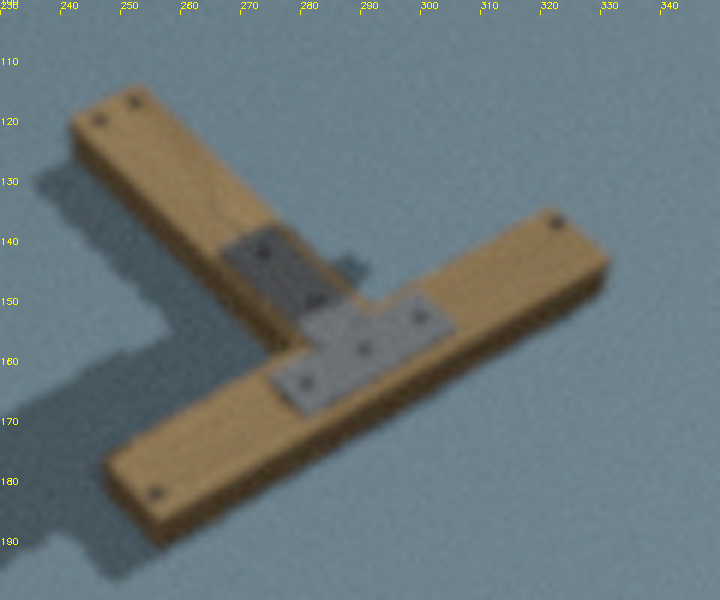

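View pics/c5.png

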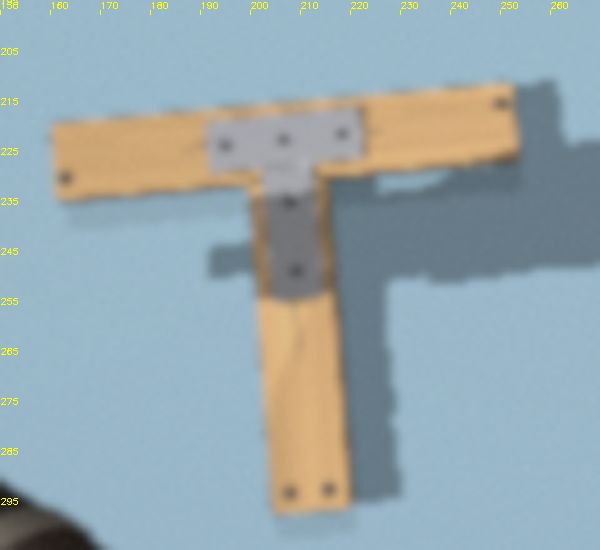

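View pics/scene10.png

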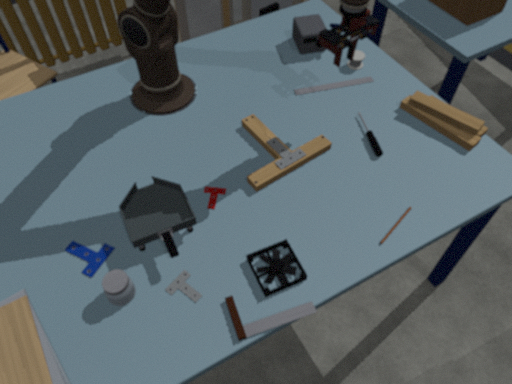

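```bash
python3 - <<'E'
from h import *
T=lambda u,v:(150+u/5,195+v/5); S=lambda u,v:(230+u/6,100+v/6)
t=[T(226,146),T(283,139),T(342,134),T(290,202),T(295,270)]
s=[S(420,316),S(363,349),S(306,383),S(316,300),S(263,252)]
print(tri(s,t))
for n,p,j in (("top",t,(.5232,.2141)),("scene",s,(.5251,.2120))):
    P=plane(n,p,.034);d=P[0]-P[2];v=P[1]-P[4]
    print(n,P[1],"err mm",(P[1][:2]-j)*1e3,"yaw",np.degrees(np.arctan2(-d[0],d[1])),np.degrees(np.arctan2(v[1],v[0])))
E
```

```text
[[0.519  0.2506 0.0338 0.001 ]
 [0.5238 0.2133 0.0339 0.0027]
 [0.5281 0.1758 0.0329 0.0022]
 [0.4839 0.208  0.0361 0.0007]
 [0.4405 0.2026 0.0357 0.0024]]
top [0.5245 0.2145 0.034 ] err mm [1.2533 0.3919] yaw 7.136648585207592 7.2863406628912575
scene [0.5235 0.2119 0.034 ] err mm [-1.6418 -0.0517] yaw 7.213632755206855 6.502278876379698
```

Both views put the plate within 2 mm and 1° of the joint. It lies flat at z ≈ 34 mm on top, the tray stands on its feet, and nothing else has moved. Handing in.

```bash
python3 - <<'E'
from h import *
print(bot.job_done())
E
```

```text
the job is handed in; nothing more can be done
None
```

I took the tray by its handle and tipped it to about 30°, and the plate slid down with about 57 mm of its leg out of the spout. I then set the tray back on its feet, let go, picked the plate up by its leg, laid it on the T-joint and handed the job in at about 19 s.

**Plate position:** the crossing points differ by +1.3 / +0.4 mm (x / y) in the top view and by −1.6 / −0.1 mm in the scene view. The limit is 7 mm.

**Squareness:** the plate's yaw reads 6.5 to 7.3°, against 6.3 to 6.6° for the frame. The worst case is about 1°, and the limit is 5°.

**Height:** the bar's holes triangulate to 33–34 mm and the leg's to about 36 mm. A flat plate would read 34 mm all over, and I put the difference down to measuring error. It would be about 1.5–2° if real, close to the 2° limit. I did not check it further, though no tilt showed in the pictures.

**Disagreements:** the two cameras differ by up to about 3 mm in x, roughly the stated calibration error. I placed the plate between the two readings.

**Everything else:** in the last picture the tray stands on its feet, and the fan, screwdriver and jar look unmoved by eye. The gripper was clear of everything.

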